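Uncap the camera and hold the shutter open for a bulb exposure

TASK

The camera on the table tripod is set for a long bulb exposure of the game room. Pull the slip-on cap straight off its lens, stand it on edge in the empty end slot of the filter rack (set it in, do not drop it) and let go of it; only then press the round shutter release on top of the camera all the way down with the fingertips, gently, and finish while still holding it down, because the shutter closes as soon as it is let go. Do not shift or tip the camera, and leave the other things on the table undisturbed.

Things in the scene. Friction and masses are not known exactly. Their poses are not given: they have to be found in the camera images.
- camera: Black camera (body 134 mm wide, front face at x = -19 mm) on a loose three-legged table tripod, 1.6 kg in all. Origin on the table under the tripod's centre, z up. The lens points along -x, its axis 134 mm above the table; the hand grip with the shutter release is on the +y side. Top cover 174 mm up; viewfinder hump (y -31 to 15 mm) up to 193 mm. Feet 88 mm from the centre, one towards -x.
- lens_front (a point): Centre of the front rim of the lens barrel, 100 mm ahead (-x) of the camera's origin, 134 mm above the table; axes as the camera's. The front 26 mm of the barrel are 56 mm across, behind that it is 61 mm.
- cap: Black slip-on lens cap, a round cup 63 mm across, 16 mm deep, 30 g. Origin at its middle; x is its axis, -x its closed face. At the start it hangs loosely on the lens with 1 mm of play, level, axis along the camera's x, its middle 4.5 mm behind the lens rim and 133 mm above the table. It comes off by a straight pull along the camera's -x (13 mm until clear); no catch or thread.
- rack: Loose aluminium filter rack, 0.55 kg: base 115 x 62 x 6 mm; five upright fins (34 mm wide along y, tops 44 mm above the table) in a row along x make four slots, each 24 mm wide along x. Lips 5 mm high run along both long edges of the base. The two +x slots hold round filters (tops 74 mm above the table), the two -x slots are empty. Origin under the centre of the base; z up.
- slot (a point): Middle of the floor of the empty end slot (the one at the rack's -x end), 6 mm above the table; x across the slot (the cap's axis lies along it, either way round), y along the slot. The cap stands here on its edge, its centre 31 mm above this point.
- shutter (a joint): How far the shutter release is pushed down: 0 m released, 0.005 m fully down at its stop; the shutter is open beyond 0.004 m. The spring needs about 1.5 N to start and 5.5 N at the stop; let go, it comes back up.
- shutter_top (a point): Centre of the top of the shutter release, a steel disc 14 mm across on a stem, 184 mm above the table and 10 mm above the top cover when released; 32 mm ahead (-x) and 49 mm to +y of the camera's origin; pushed straight down. Nearest obstacles: low dials (6 mm high) about 40 mm behind it and the viewfinder hump, its side 34 mm away.
- spare_lens: Bystander: a second lens, 65 mm across and 74 mm tall, standing on the table; origin under its centre.
- card_case: Bystander: a flat grey memory card case, 46 x 62 x 13 mm; origin under its centre.
- chalk_a: Bystander: a cue chalk cube, 22 mm, lying between the camera and the rack; origin under its centre.
- chalk_b: Bystander: a second cue chalk cube, 22 mm; origin under its centre.
- ale: Bystander: an amber bottle, 62 mm across and 225 mm tall; origin under its centre.
- tumbler: Bystander: an empty drinking glass, 84 mm across and 120 mm tall; origin under its centre.
- light_meter: Bystander: a black hand light meter, 62 x 125 x 22 mm, lying flat; origin under its centre.
Mind the look-alikes: they are no part of the job. What is shaped like the cap but brown or green is not meant.

How it is judged:
By the outcome, as a careful person would: the job done as asked, in the order asked, and still so for the second after the job is handed in, while the arm keeps its last pose, push and grip.
It also fails if it takes over 56 s, if anything falls off the work surface, if the arm or the gripper's body presses on something with over 40 N, if the wrist force passes 120 N, or if a joint passes its speed limit or range.

ROBOT

A 6-joint arm with a two-finger parallel gripper is mounted at the origin on the work surface. World frame = base frame: x ahead of the robot, y to its left, z up, the work surface at z = 0. Lengths are in m, angles in rad, forces in N, time in s.
With the tool pointing down it reaches from about 0.4 to 0.825 m from the base axis. Payload 7 kg.
Tool frame: the origin (TCP) lies midway between the tips of the shut fingers; the grasp point (between the pads) lies 19 mm behind it; z points along the fingers, y is the line along which they close (so a half turn about z gives the same grasp; the last joint's range is limited). The gripper opens to 88 mm and grips with 3 to 60 N. Pads are 19 mm wide; open, the fingers measure 130 mm over their backs; the gripper's body (78 mm by 193 mm) begins 47 mm behind the grasp point.
Start: joints at [1.441, 0.359, 0.012, 0, -1.224, -0.288], TCP at [0.274, 0.617, 0.227] pointing down, gripper open.
Joint ranges: [-3.07, 3.07], [-1.43, 2.12], [-1.02, 1.25], [-3.03, 1.67], [-3.05, -0], [-3.03, 3.03]. Speed limits (rad/s): [2.39, 2.39, 3.01, 3.14, 3.14, 3.14].

INTERFACE

Orientations are given as a unit quaternion [x, y, z, w].
In Python, from station import bot gives the robot as it stands.
- The arm moves only by the tool send_rows, never from a script. Its argument "motion" is a list of rows, each an object of numbers: "tx", "ty", "tz": the shift along the tool's x, y, z in units of 50 mm (1.0 is 50 mm); "twist": the turn about the tool's z in units of 10 degrees (1.0 is 10 degrees). A call has 1 to 10 rows; each row shifts and turns the commanded pose from where the row before left it, along the tool's axes as they then stand; what a row does not reach is not made up. A row lasts 1/8 s, in which the tool goes at most 62.5 mm and 10.7 degrees, less where a joint would pass 70% of its speed; a pose out of reach is approached as far as the arm can. A call is refused whole if a number of a shift passes 1 or a number of a turn 1, either way. A call with a gripper value outside its range is refused whole. "fingers" is the opening, from 0 (shut) to 1 (fully open), set as the call begins (left out, the last holds). The fingers move at their own pace and stop on an object; the grip force is fixed at half the most. Time passes only in rows, so rows that do not move let the fingers close. It gives the time, the measured TCP pose, the force, the opening and the grip force at its end, in the units of the state.
- bot.state(): the state, without advancing time (a new reading comes with each control period).
- bot.get_image(name): name is "scene" or "side" or "wrist"; returns the picture (480x640x3 uint8, blue, green, red); there is no depth.
- bot.camera_params(name): a dict with "camera_matrix" (3x3 intrinsics, pixels), "view" (4x4, takes a point from world to camera coordinates); the wrist camera has in their place "T_tool_cam" (4x4, takes a point from camera to tool coordinates, whose origin is the TCP and whose axes are the flange's). Camera axes: x right, y down, z forward; pixel columns grow to the right and rows downward; lengths in m; the calibration is good to about 2 mm. The wrist camera is an equidistant fisheye: a pixel r from the principal point sees the ray r / f radians off the axis. A picture is of the moment at which its call begins: read the wrist's pose just before it. camera_params takes no time and is no camera call.
- bot.close_job(): hands the job in; it is judged then, once.
Trained networks look in the newest picture that a camera, given by its name, has taken for a name from the list of things; names that differ only in an ending like _2 or _b are one class to them, and where a whole thing is asked for, a point or a joint stands for the part that bears it (a point fixed in the world has none). Each returns a list of dicts, best first, with "confidence" (0 to 1); they miss things now and then, are a little off and sometimes report something else, mostly with a low value. They report only what shows in the picture. A call takes as long as a camera call. They do not tell look-alikes from the thing itself.
- bot.recognise(camera, target): "box" ([left, top, right, bottom] in pixels, round what is visible of it).
- bot.regions_of(camera, target): "mask" (480x640 bool, what is visible of it) and "box" ([left, top, right, bottom] in pixels, round what is visible of it).
- bot.tip_of(camera, target): "xy" ([column, row] in pixels: a listed point, or the origin of a listed thing).
The state is a dict: "time": time; "qpos": joint angles; "joint_vel": joint speeds; "tau": joint torques, N m; "position": TCP position; "tool_rot": TCP orientation; "ft_force": force on the tool from outside, world axes, zero at the start; "torque": the same for the moment, N m; "finger_gap": opening from 0.0 (shut) to 1.0 (fully open); "grasp_force": force on a finger pad.
Only numpy, scipy, OpenCV 4.12 (cv2) and the standard library are available. Lean on these libraries where they do the work, as an engineer would, in place of code of your own. Each camera call takes 0.05 s, during which the arm holds its last target. There are 200 camera calls.

## Working session

There is one attempt and no reset: what is moved stays moved. The work goes in short steps, Python scripts to look and compute and a tool call to move; the robot and the scene stay as the last step left them, time stands still between calls to the robot, and variables do not carry over. Pictures are saved under pics/ and viewed, at most 10 in all, crops included, and the job is handed in when it is done.

Besides the shell and the picture viewer there is one more tool, called after "Call:" by a JSON object that holds its "fn" and its "kwargs", one argument or row to a line. send_rows: Moves the arm, as the interface text tells. Its arguments: {"type":"object","properties":{"motion":{"type":"array","items":{"type":"object","properties":{"tx":{"type":"number"},"ty":{"type":"number"},"tz":{"type":"number"},"twist":{"type":"number"}}}},"fingers":{"type":"number"}},"required":["motion"]}

```bash
mkdir -p pics; ls; python3 - <<'E'
from station import bot
import cv2, numpy as np
s=bot.state(); print(s)
for c in ("scene","side","wrist"):
    cv2.imwrite(f"pics/{c}0.png",bot.get_image(c)); print(c,{k:np.round(v,4).tolist() for k,v in bot.camera_params(c).items()})
E
```

```text
pics
{'time': 0.0, 'qpos': array([ 1.44108035e+00,  3.59395427e-01,  1.10556667e-02, -3.55277069e-04,
       -1.22412714e+00, -2.88082027e-01]), 'joint_vel': array([ 0.00034057,  0.00072964, -0.00097198, -0.00065336,  0.00036469,
        0.00013336]), 'tau': array([-6.58156641e-04, -5.82721889e+01,  2.93062556e+01,  6.99729234e+00,
        6.75067960e-03, -1.48849299e-04]), 'position': array([0.27371426, 0.61646294, 0.22561487]), 'tool_rot': array([ 9.78246934e-01, -2.07442067e-01, -1.00425725e-04,  8.45878157e-04]), 'ft_force': array([-0.07537707,  0.66867418, -0.22013976]), 'torque': array([-0.00697402, -0.04652793, -0.01851425]), 'grasp_force': 0.0, 'finger_gap': 0.9999937044790284}
scene {'camera_matrix': [[492.3184, 0.0, 318.1082], [0.0, 492.3184, 232.7199], [0.0, 0.0, 1.0]], 'view': [[-0.0153, 0.9997, 0.02, 0.0021], [0.5598, 0.0251, -0.8283, -0.1836], [-0.8285, -0.0015, -0.56, 1.5634], [0.0, 0.0, 0.0, 1.0]]}
side {'camera_matrix': [[622.8792, 0.0, 322.6253], [0.0, 622.8792, 240.6769], [0.0, 0.0, 1.0]], 'view': [[0.9057, -0.4237, 0.0149, -0.4853], [-0.2034, -0.4651, -0.8616, 0.2461], [0.3719, 0.7773, -0.5074, 1.1074], [0.0, 0.0, 0.0, 1.0]]}
wrist {'camera_matrix': [[371.6483, 0.0, 319.9584], [0.0, 371.6483, 242.5166], [0.0, 0.0, 1.0]], 'T_tool_cam': [[-0.0004, -0.9637, -0.267, 0.0714], [1.0, -0.0004, -0.0002, 0.0003], [0.0001, -0.267, 0.9637, -0.1578], [0.0, 0.0, 0.0, 1.0]]}
```

View pics/scene0.png

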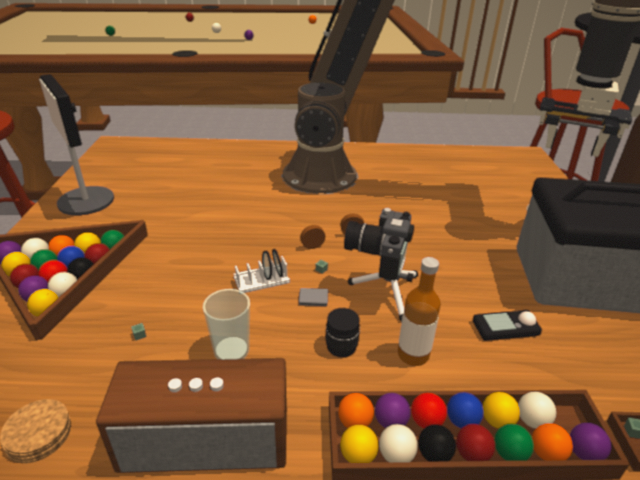

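View pics/side0.png

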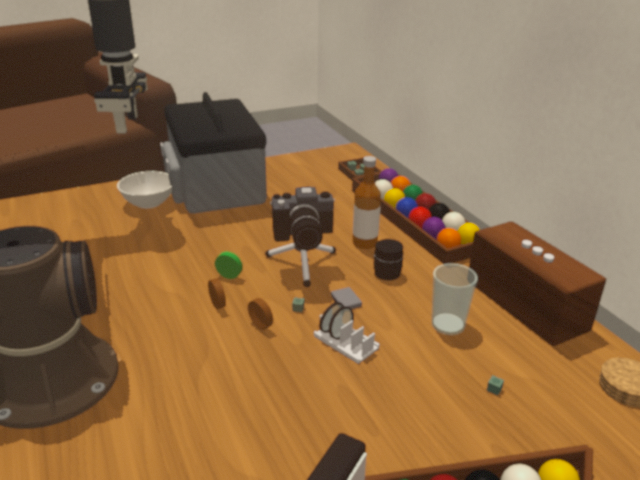

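```bash
python3 - <<'E'
from station import bot
import numpy as np
for c in ("scene","side"):
    for n in ("camera","lens_front","cap","rack","slot","shutter_top","chalk_a","spare_lens","card_case","ale","tumbler","light_meter"):
        print(c,n,[(np.round(d["xy"]).tolist(),round(float(d["confidence"]),2)) for d in bot.tip_of(c,n)[:4]])
E
```

```text
scene camera [([390.0, 290.0], 0.65)]
scene lens_front [([346.0, 237.0], 0.84)]
scene cap [([314.0, 236.0], 0.84), ([353.0, 225.0], 0.75), ([353.0, 230.0], 0.58)]
scene rack [([260.0, 281.0], 0.68)]
scene slot [([244.0, 280.0], 0.86), ([137.0, 333.0], 0.44)]
scene shutter_top [([386.0, 209.0], 0.54)]
scene chalk_a [([135.0, 333.0], 0.77), ([247.0, 281.0], 0.56), ([321.0, 269.0], 0.5)]
scene spare_lens [([341.0, 346.0], 0.87)]
scene card_case [([311.0, 301.0], 0.82)]
scene ale [([413.0, 354.0], 0.57)]
scene tumbler [([230.0, 349.0], 0.98)]
scene light_meter [([504.0, 329.0], 0.93)]
side camera [([302.0, 266.0], 0.62)]
side lens_front [([308.0, 236.0], 0.7)]
side cap [([261.0, 312.0], 0.94), ([227.0, 266.0], 0.66), ([214.0, 293.0], 0.66), ([310.0, 234.0], 0.65)]
side rack [([349.0, 342.0], 0.97), ([448.0, 325.0], 0.62)]
side slot [([363.0, 350.0], 0.89)]
side shutter_top [([283.0, 198.0], 0.58), ([348.0, 300.0], 0.25)]
side chalk_a [([496.0, 389.0], 0.8), ([295.0, 311.0], 0.71), ([364.0, 350.0], 0.44)]
side spare_lens [([389.0, 274.0], 0.67), ([297.0, 308.0], 0.22)]
side card_case [([345.0, 304.0], 0.77)]
side ale [([366.0, 243.0], 0.9)]
side tumbler [([445.0, 328.0], 0.78)]
side light_meter []
```

Scene view: the robot base is at (320,150), the camera with its lens pointing left is around (395,240), and the rack is at (262,275) with filters in its right-hand slots. The look-alike discs are brown at (313,237) and (352,224). Side view: camera (303,215), rack (347,335), brown discs (217,293) and (260,313), green disc (229,265). The cap on the lens at about (308,235) is the black one that is meant.

```bash
cat > h.py <<'E'
import numpy as np, cv2
from station import bot
from scipy.spatial.transform import Rotation as R
def ray(c,uv,st=None):
    p=bot.camera_params(c);K=np.array(p["camera_matrix"])
    if c=="wrist":
        st=st or bot.state(); d=(np.array(uv)-K[:2,2])/K[0,0]; r=np.linalg.norm(d)
        dc=np.r_[d/max(r,1e-9)*np.sin(r),np.cos(r)]
        T=np.eye(4);T[:3,:3]=R.from_quat(st["tool_rot"]).as_matrix();T[:3,3]=st["position"]
        T=T@np.array(p["T_tool_cam"]); return T[:3,3],T[:3,:3]@dc
    V=np.array(p["view"]);d=np.linalg.solve(K,np.r_[uv,1.]);return -V[:3,:3].T@V[:3,3],V[:3,:3].T@d/np.linalg.norm(d)
def atz(c,uv,z,st=None):
    o,d=ray(c,uv,st);return o+d*(z-o[2])/d[2]
def tri(rays):
    A=sum(np.eye(3)-np.outer(d,d) for o,d in rays);b=sum((np.eye(3)-np.outer(d,d))@o for o,d in rays)
    x=np.linalg.solve(A,b);return x,[np.linalg.norm((np.eye(3)-np.outer(d,d))@(x-o)) for o,d in rays]
def proj(c,P,st=None):
    p=bot.camera_params(c);K=np.array(p["camera_matrix"]);P=np.array(P,float)
    if c=="wrist":
        T=np.eye(4);T[:3,:3]=R.from_quat(st["tool_rot"]).as_matrix();T[:3,3]=st["position"]
        q=np.linalg.inv(T@np.array(p["T_tool_cam"]))@np.r_[P,1];th=np.arctan2(np.hypot(q[0],q[1]),q[2])
        return K[:2,2]+K[0,0]*th*q[:2]/np.hypot(q[0],q[1])
    q=np.array(p["view"])@np.r_[P,1];q=K@q[:3];return q[:2]/q[2]
E
python3 - <<'E'
from h import *
np.set_printoptions(precision=4,suppress=True)
D={"camera":((390,290),(302,266),0),"lens":((346,237),(308,236),.134),"rack":((260,281),(349,342),0),"slot":((244,280),(363,350),.006),"shut":((386,209),(283,198),.184),
"chalk_a":((321,269),(295,311),0),"chalk_b":((135,333),(496,389),0),"spare":((341,346),(389,274),0),"card":((311,301),(345,304),0),"ale":((413,354),(366,243),0),"tumbler":((230,349),(445,328),0),"brown":((314,236),(261,312),.008)}
for n,(a,b,z) in D.items():
    print(n,atz("scene",a,z),atz("side",b,z),*tri([ray("scene",a),ray("side",b)]))
from cv2 import resize,imread,imwrite
a=imread("pics/scene0.png")[190:320,220:420];b=imread("pics/side0.png")[170:370,200:400]
imwrite("pics/crop.png",np.vstack([resize(a,(600,300),interpolation=2)[:, :],resize(b,(600,300),interpolation=2)]) if 0 else np.hstack([resize(a,None,fx=2,fy=2.0,interpolation=2)[:260],resize(b,None,fx=2,fy=2,interpolation=2)[:260]]))
E
```

```text
camera [0.5505 0.168  0.    ] [0.5579 0.1595 0.    ] [0.557  0.1644 0.0012] [np.float64(0.004293668547201991), np.float64(0.004293668547202091)]
lens [0.5396 0.0625 0.134 ] [0.5325 0.0689 0.134 ] [0.5331 0.0649 0.1329] [np.float64(0.0034753038657578013), np.float64(0.003475303865757757)]
rack [ 0.5306 -0.1267  0.    ] [ 0.5332 -0.1263  0.    ] [ 0.5325 -0.1268  0.0011] [np.float64(0.0005352704484462031), np.float64(0.0005352704484460419)]
slot [ 0.5357 -0.1622  0.006 ] [ 0.5433 -0.1643  0.006 ] [ 0.5412 -0.1634  0.0083] [np.float64(0.002734823134880223), np.float64(0.002734823134880279)]
shut [0.5039 0.1458 0.184 ] [0.514  0.1593 0.184 ] [0.5098 0.1457 0.1894] [np.float64(0.0018624952762963114), np.float64(0.0018624952762963391)]
chalk_a [0.4808 0.0121 0.    ] [0.4763 0.0077 0.    ] [ 0.4777  0.0118 -0.0029] [np.float64(0.00044520564360569397), np.float64(0.0004452056436055918)]
chalk_b [ 0.7016 -0.357   0.    ] [ 0.7125 -0.3469  0.    ] [ 0.7074 -0.353   0.0067] [np.float64(0.0008937627480536684), np.float64(0.0008937627480538184)]
spare [0.7222 0.0538 0.    ] [0.7254 0.0491 0.    ] [0.7249 0.052  0.0004] [np.float64(0.002443449410070515), np.float64(0.00244344941007067)]
card [ 0.5938 -0.0085  0.    ] [ 0.5821 -0.0126  0.    ] [ 0.586  -0.0076 -0.0057] [np.float64(0.0014060395775973035), np.float64(0.0014060395775972476)]
ale [0.7381 0.1927 0.    ] [0.7434 0.1918 0.    ] [0.7416 0.1908 0.0022] [np.float64(0.001518213292547959), np.float64(0.0015182132925478085)]
tumbler [ 0.7372 -0.1614  0.    ] [ 0.7291 -0.1663  0.    ] [ 0.7329 -0.1622 -0.0044] [np.float64(0.00035314420061413273), np.float64(0.0003531442006138638)]
brown [ 0.3552 -0.0074  0.008 ] [0.4074 0.0229 0.008 ] [ 0.3959 -0.008   0.0344] [np.float64(0.0016645330469389139), np.float64(0.0016645330469389368)]
```

View pics/crop.png

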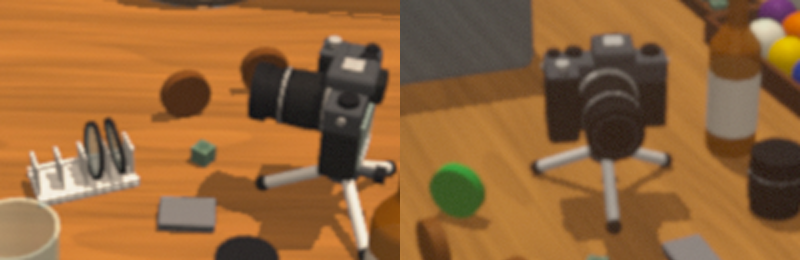

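The black cup on the end of the lens, at scene (350,236) and side (308,237), is the cap that is meant: it is black and sits on the lens. The brown discs, scene (313,237) and (352,224), and the green one, side (229,265), are loose on the table. The camera's yaw comes out near 79° and the rack's near 101°. I'll rise, twist the tool in line with the lens, and then translate.

Call:
{"fn": "send_rows", "kwargs": {
  "fingers": 1,
  "motion": [
    {"tz": -0.8, "twist": 1},
    {"tz": -0.8, "twist": 1},
    {"tz": -0.8, "twist": 1},
    {"tz": -0.6, "twist": 1},
    {"twist": 1},
    {"twist": 1},
    {"twist": 1},
    {"twist": 0.7}
  ]
}}

```text
$.motion[0]: bad value
```

```bash
python3 - <<'E'
from h import *
s=bot.state();M=R.from_quat(s["tool_rot"]).as_matrix();print(s["time"],s["position"],s["qpos"]);print(M.round(3))
t=np.array([.525,.02,.36]);print("shift units",(M.T@(t-s["position"])/.05).round(2))
E
```

```text
1.35 [0.2738711  0.61689339 0.22654748] [ 1.44110235e+00  3.58596713e-01  1.18778111e-02 -3.44539860e-05
 -1.22411893e+00 -2.88073909e-01]
[[ 0.914 -0.406 -0.   ]
 [-0.406 -0.914 -0.   ]
 [-0.     0.    -1.   ]]
shift units [ 9.43  8.87 -2.67]
```

Call:
{"fn": "send_rows", "kwargs": {
  "fingers": 1,
  "motion": [
    {"tx": 0, "ty": 0, "tz": -0.8, "twist": 1},
    {"tx": 0, "ty": 0, "tz": -0.8, "twist": 1},
    {"tx": 0, "ty": 0, "tz": -0.8, "twist": 1},
    {"tx": 0, "ty": 0, "tz": -0.6, "twist": 1},
    {"tx": 0, "ty": 0, "tz": 0, "twist": 1},
    {"tx": 0, "ty": 0, "tz": 0, "twist": 1},
    {"tx": 0, "ty": 0, "tz": 0, "twist": 1},
    {"tx": 0, "ty": 0, "tz": 0, "twist": 0.7}
  ]
}}

```text
time: 2.35
position: [0.2739, 0.6169, 0.3766]
tool_rot: [-0.635, 0.773, 0.0, 0.0]
ft_force: [-0.6, -1.0, 0.3]
finger_gap: 1.001
grasp_force: 0.0
```

```bash
python3 - <<'E'
from h import *
s=bot.state();M=R.from_quat(s["tool_rot"]).as_matrix();print(s["time"],s["position"],s["qpos"]);print(M.round(3))
t=np.array([.525,.02,.36]);print("shift units",(M.T@(t-s["position"])/.05).round(2))
E
```

```text
2.35 [0.2738779  0.61688809 0.37658615] [ 1.44110985e+00  3.10520991e-01  2.73840967e-01  8.38332227e-08
 -1.53407228e+00 -1.63675452e+00]
[[-0.194 -0.981  0.   ]
 [-0.981  0.194  0.   ]
 [-0.     0.    -1.   ]]
shift units [10.73 -7.25  0.33]
```

Call:
{"fn": "send_rows", "kwargs": {
  "motion": [
    {"tx": 1, "ty": -0.68, "tz": 0, "twist": 0},
    {"tx": 1, "ty": -0.68, "tz": 0, "twist": 0},
    {"tx": 1, "ty": -0.68, "tz": 0, "twist": 0},
    {"tx": 1, "ty": -0.68, "tz": 0, "twist": 0},
    {"tx": 1, "ty": -0.68, "tz": 0, "twist": 0},
    {"tx": 1, "ty": -0.68, "tz": 0, "twist": 0},
    {"tx": 1, "ty": -0.68, "tz": 0, "twist": 0},
    {"tx": 1, "ty": -0.68, "tz": 0, "twist": 0},
    {"tx": 1, "ty": -0.68, "tz": 0, "twist": 0},
    {"tx": 1, "ty": -0.68, "tz": 0, "twist": 0}
  ]
}}

```text
time: 3.6
position: [0.5132, 0.0596, 0.377]
tool_rot: [-0.637, 0.771, -0.0, 0.001]
ft_force: [1.3, 1.1, 0.1]
finger_gap: 0.999
grasp_force: 0.0
```

Call:
{"fn": "send_rows", "kwargs": {
  "motion": [
    {"tx": 0.7, "ty": -0.4, "tz": 0, "twist": 0},
    {"tx": 0, "ty": 0, "tz": 0, "twist": 0},
    {"tx": 0, "ty": 0, "tz": 0, "twist": 0}
  ]
}}

```text
time: 3.98
position: [0.5257, 0.0233, 0.3765]
tool_rot: [-0.636, 0.772, 0.0, 0.0]
ft_force: [-0.6, 0.1, 0.9]
finger_gap: 0.999
grasp_force: 0.0
```

```bash
python3 - <<'E'
from h import *
s=bot.state();print(s["time"],s["position"],s["qpos"],s["ft_force"])
im=bot.get_image("wrist");cv2.imwrite("pics/w1.png",im)
for n,z in (("lens_front",.134),("cap",.133),("shutter_top",.184),("slot",.006),("rack",0),("camera",0)):
    for d in bot.tip_of("wrist",n)[:3]: print(n,np.round(d["xy"],1),round(float(d["confidence"]),2),atz("wrist",d["xy"],z,s).round(4))
E
```

```text
3.975 [0.52571251 0.02333898 0.37653103] [ 4.17281006e-01  4.76497746e-02 -4.97990181e-02 -2.06129669e-04
 -1.47332061e+00 -6.08917171e-01] [-0.62730737  0.100509    0.86328984]
lens_front [322.8 249.5] 0.59 [0.531  0.0702 0.134 ]
cap [325.3 247. ] 0.88 [0.5278 0.0682 0.133 ]
cap [458.6 222.4] 0.79 [0.3703 0.0689 0.133 ]
cap [276.1 176.3] 0.74 [ 0.5651 -0.0202  0.133 ]
slot [283.4  66.6] 0.86 [ 0.5408 -0.1646  0.006 ]
rack [296.8  89.3] 0.68 [ 0.5289 -0.1287  0.    ]
```

View pics/w1.png

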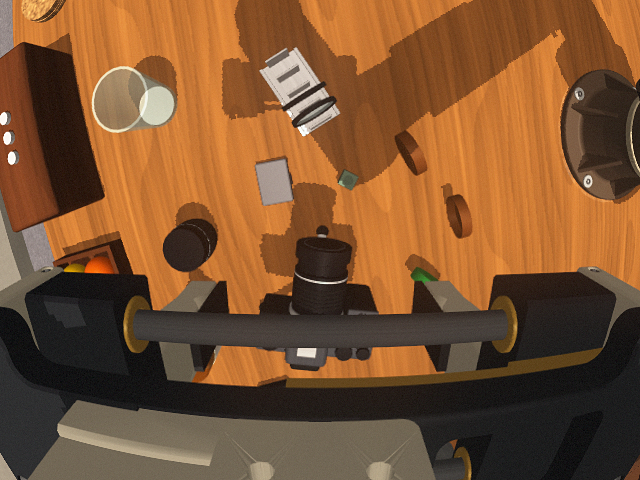

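Wrist view: the lens and cap hang at (323,245) with the axis nearly vertical in the image. The rack is at (300,90), its empty end up and left, with filters at (303,95) and (312,112). The brown discs are at (410,152) and (459,216). Next I'll go lower and measure the silhouette.

Call:
{"fn": "send_rows", "kwargs": {
  "motion": [
    {"tx": 0, "ty": 0, "tz": 0.9, "twist": 0},
    {"tx": 0, "ty": 0, "tz": 0.9, "twist": 0},
    {"tx": 0, "ty": 0, "tz": 0.8, "twist": 0},
    {"tx": 0, "ty": 0, "tz": 0, "twist": 0},
    {"tx": 0, "ty": 0, "tz": 0, "twist": 0},
    {"tx": 0, "ty": 0, "tz": 0, "twist": 0}
  ]
}}

```text
time: 5.08
position: [0.5269, 0.0237, 0.2486]
tool_rot: [-0.637, 0.771, -0.001, 0.001]
ft_force: [-0.8, -0.3, -0.4]
finger_gap: 1.0
grasp_force: 0.0
```

```bash
python3 - <<'E'
from h import *
s=bot.state();print(s["time"],s["position"],s["tool_rot"])
im=bot.get_image("wrist");cv2.imwrite("pics/w2.png",im)
for n,z in (("lens_front",.134),("cap",.133)):
    for d in bot.tip_of("wrist",n)[:3]: print(n,np.round(d["xy"],1),round(float(d["confidence"]),2),atz("wrist",d["xy"],z,s).round(4))
for d in bot.regions_of("wrist","cap"): print("mask",d["confidence"],d["box"])
cv2.imwrite("pics/w2c.png",cv2.resize(im[180:330,220:420],None,fx=4,fy=4,interpolation=2))
E
```

```text
5.075 [0.52691256 0.0236804  0.24862199] [-6.36606636e-01  7.71186982e-01 -6.55951199e-04  1.48296643e-03]
cap [441.1 155.9] 0.72 [ 0.4249 -0.0218  0.133 ]
cap [498.7 237.2] 0.72 [0.3821 0.0509 0.133 ]
cap [325.9 293.8] 0.6 [0.5309 0.0702 0.133 ]
mask 0.98 [481.1, 211.3, 513.9, 267.8]
mask 0.88 [288.2, 271.8, 365.1, 315.3]
mask 0.77 [419.2, 126.8, 465.9, 186.5]
```

View pics/w2c.png

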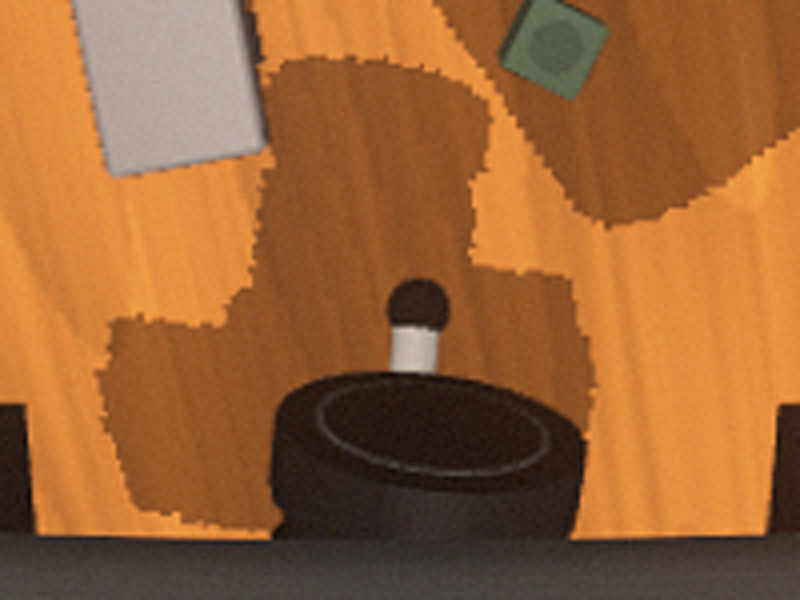

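The crop shows the cap's black face (ring centre near (328,287)) and the tripod foot below it at (324,256). The ellipse tilts by about 8°, so the yaw needs refining. I'll fit the cap and barrel silhouette in both wrist views.

```bash
cat > fit.py <<'E'
from h import *
from scipy.optimize import minimize
s1={"position":np.array([.52571,.02334,.37653]),"tool_rot":np.array([-.6360,.7717,0,0])}
s2={"position":np.array([.52691256,.0236804,.24862199]),"tool_rot":np.array([-.636606636,.771186982,-.00065595,.0014829])}
th=np.linspace(0,2*np.pi,40)
P=bot.camera_params("wrist");K=np.array(P["camera_matrix"]);TC=np.array(P["T_tool_cam"])
def pj(X,s):
    T=np.eye(4);T[:3,:3]=R.from_quat(s["tool_rot"]).as_matrix();T[:3,3]=s["position"]
    I=np.linalg.inv(T@TC);q=X@I[:3,:3].T+I[:3,3];h=np.hypot(q[:,0],q[:,1]);t=np.arctan2(h,q[:,2])
    return K[:2,2]+K[0,0]*(t/h)[:,None]*q[:,:2]
def cyl(p,a,b,r,z):  # along camera x from a to b relative to origin; p = lens axis point of cap middle, yaw
    c,s=np.cos(p[2]),np.sin(p[2]);out=[]
    for u in (a,b): out.append(np.c_[p[0]+c*(u+.0955)-s*r*np.cos(th),p[1]+s*(u+.0955)+c*r*np.cos(th),z+r*np.sin(th)])
    return np.vstack(out)
views=[(cv2.imread("pics/w1.png"),s1,(228,284,285,365)),(cv2.imread("pics/w2.png"),s2,(266,311,272,384))]
M=[]
for im,s,(r0,r1,c0,c1) in views:
    m=(im.max(2)<75).astype(np.uint8);m=cv2.morphologyEx(m,cv2.MORPH_CLOSE,np.ones((5,5)));m=cv2.resize(m[r0:r1,c0:c1],None,fx=4,fy=4,interpolation=0);M.append(m)
def render(p,i):
    im,s,(r0,r1,c0,c1)=views[i];o=np.zeros_like(M[i])
    for a,b,r,z in ((-.1035,-.0875,.0315,.133),(-.1,-.074,.028,.134),(-.074,-.025,.0305,.134)):
        if i==1 and a>-.08: continue
        uv=(pj(cyl(p,a,b,r,z),s)-[c0,r0]+.5)*4-.5
        cv2.fillConvexPoly(o,cv2.convexHull(np.round(uv*16).astype(np.int32)),1,shift=4)
    return o
def cost(p,sel=(0,1)): return sum((render(p,i)!=M[i]).sum()/16 for i in sel)
if __name__=="__main__":
    for sel in ((0,),(1,),(0,1)):
        best=min((minimize(cost,[.531+dx,.069,y],args=(sel,),method="Nelder-Mead",options=dict(initial_simplex=[[.531+dx,.069,y],[.536,.069,y],[.531,.075,y],[.531,.069,y+.1]],xatol=1e-5,fatol=.05)) for y in (1.2,1.35,1.5) for dx in (0,-.003)),key=lambda r:r.fun)
        print(sel,best.x.round(4),np.degrees(best.x[2]).round(2),best.fun,[int(m.sum()/16) for m in M])
    for i in (0,1):
        d=np.dstack([M[i]*255,render(best.x,i)*255,M[i]*0]);cv2.imwrite(f"pics/d{i}.png",d)
E
python3 fit.py; python3 - <<'E'
import cv2,numpy as np
a=cv2.imread('pics/d0.png');b=cv2.imread('pics/d1.png');h=max(a.shape[0],b.shape[0])
p=lambda x:cv2.copyMakeBorder(x,0,h-x.shape[0],0,5,0,value=(128,)*3)
cv2.imwrite('pics/d.png',np.hstack([p(a),p(b)]))
E
```

```text
(0,) [0.5307 0.0724 1.261 ] 72.25 156.3125 [2516, 2646]
(1,) [0.5308 0.0723 1.2563] 71.98 58.0625 [2516, 2646]
(0, 1) [0.5308 0.0723 1.2632] 72.38 216.125 [2516, 2646]
```

View pics/d.png

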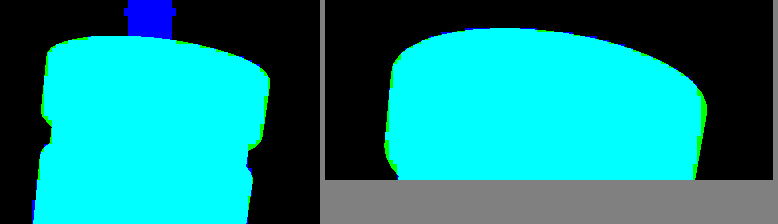

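The fits agree: cap middle (0.531, 0.072), yaw 72.3°. That puts the camera origin at (0.560, 0.163), which matches the triangulation. Now I'll align the tool.

Call:
{"fn": "send_rows", "kwargs": {
  "motion": [
    {"tx": 0, "ty": 0, "tz": 0, "twist": 0.68},
    {"tx": 0, "ty": 0, "tz": 0, "twist": 0},
    {"tx": 0, "ty": 0, "tz": 0, "twist": 0}
  ]
}}

```text
time: 5.65
position: [0.5259, 0.0233, 0.2467]
tool_rot: [-0.591, 0.807, -0.0, 0.0]
ft_force: [-0.3, 0.3, 0.1]
finger_gap: 0.997
grasp_force: 0.0
```

```bash
cat >> h.py <<'E'
def go(t):
    s=bot.state();M=R.from_quat(s["tool_rot"]).as_matrix()
    print("t",round(s["time"],2),"p",s["position"].round(4),"yaw",np.degrees(np.arctan2(M[1,0],M[0,0])).round(2),"shift",(M.T@(np.array(t)-s["position"])/.05).round(3),"f",s["ft_force"].round(1))
E
python3 -c "
from h import *
y=np.radians(72.3);go([.5308-.002*np.cos(y),.0723-.002*np.sin(y),.114])"
```

```text
t 5.65 p [0.5259 0.0233 0.2467] yaw -107.6 shift [-0.923  0.203  2.655] f [-0.3  0.3  0.1]
```

Call:
{"fn": "send_rows", "kwargs": {
  "motion": [
    {"tx": -0.46, "ty": 0.1, "tz": 0, "twist": 0},
    {"tx": -0.46, "ty": 0.1, "tz": 0, "twist": 0},
    {"tx": 0, "ty": 0, "tz": 0.5, "twist": 0},
    {"tx": 0, "ty": 0, "tz": 0.5, "twist": 0},
    {"tx": 0, "ty": 0, "tz": 0.5, "twist": 0},
    {"tx": 0, "ty": 0, "tz": 0.5, "twist": 0},
    {"tx": 0, "ty": 0, "tz": 0.4, "twist": 0},
    {"tx": 0, "ty": 0, "tz": 0.25, "twist": 0},
    {"tx": 0, "ty": 0, "tz": 0, "twist": 0},
    {"tx": 0, "ty": 0, "tz": 0, "twist": 0}
  ]
}}

```text
time: 6.9
position: [0.5309, 0.0703, 0.1148]
tool_rot: [-0.59, 0.808, -0.0, 0.0]
ft_force: [0.2, 0.1, 0.3]
finger_gap: 0.999
grasp_force: 0.0
```

Call:
{"fn": "send_rows", "kwargs": {
  "fingers": 0.78,
  "motion": [
    {"tx": 0, "ty": 0, "tz": 0, "twist": 0},
    {"tx": 0, "ty": 0, "tz": 0, "twist": 0},
    {"tx": 0, "ty": 0, "tz": 0, "twist": 0}
  ]
}}

```text
time: 7.28
position: [0.5304, 0.0702, 0.1144]
tool_rot: [-0.59, 0.808, -0.0, 0.0]
ft_force: [0.4, 0.7, -0.2]
finger_gap: 0.785
grasp_force: 0.0
```

```bash
python3 -c "
from h import *
y=np.radians(72.3);go([.5308-.002*np.cos(y),.0723-.002*np.sin(y),.114])
cv2.imwrite('pics/w3.png',bot.get_image('wrist'))
cv2.imwrite('pics/s3.png',bot.get_image('side')); 
a=cv2.imread('pics/w3.png')[150:450,120:520];b=cv2.imread('pics/s3.png')[140:290,210:410]
cv2.imwrite('pics/c3.png',np.hstack([a,cv2.resize(b,None,fx=2,fy=2,interpolation=2)]))"
```

```text
t 7.28 p [0.5304 0.0702 0.1144] yaw -107.73 shift [-0.002  0.006  0.007] f [ 0.4  0.7 -0.2]
```

View pics/c3.png

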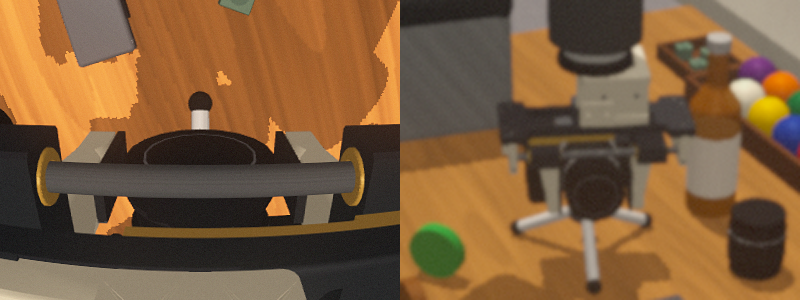

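The crops show the cap centred between the fingers: its left edge is at the left pad at 126 and its right edge at the right pad at 272. I'll close in steps and watch the side force.

Call:
{"fn": "send_rows", "kwargs": {
  "fingers": 0.745,
  "motion": [
    {"tx": 0, "ty": 0, "tz": 0, "twist": 0},
    {"tx": 0, "ty": 0, "tz": 0, "twist": 0},
    {"tx": 0, "ty": 0, "tz": 0, "twist": 0}
  ]
}}

```text
time: 7.75
position: [0.5303, 0.0702, 0.114]
tool_rot: [-0.59, 0.808, -0.0, -0.0]
ft_force: [-0.5, 0.8, 0.3]
finger_gap: 0.74
grasp_force: 0.0
```

Call:
{"fn": "send_rows", "kwargs": {
  "fingers": 0.725,
  "motion": [
    {"tx": 0, "ty": 0, "tz": 0, "twist": 0},
    {"tx": 0, "ty": 0, "tz": 0, "twist": 0},
    {"tx": 0, "ty": 0, "tz": 0, "twist": 0}
  ]
}}

```text
time: 8.12
position: [0.5303, 0.0702, 0.1141]
tool_rot: [-0.59, 0.808, -0.0, 0.0]
ft_force: [-0.6, 0.5, 0.2]
finger_gap: 0.727
grasp_force: 0.1
```

Call:
{"fn": "send_rows", "kwargs": {
  "fingers": 0.6,
  "motion": [
    {"tx": 0, "ty": 0, "tz": 0, "twist": 0},
    {"tx": 0, "ty": 0, "tz": 0, "twist": 0},
    {"tx": 0, "ty": 0, "tz": 0, "twist": 0},
    {"tx": 0, "ty": 0, "tz": 0, "twist": 0}
  ]
}}

```text
time: 8.62
position: [0.5303, 0.0702, 0.1141]
tool_rot: [-0.59, 0.808, -0.0, 0.0]
ft_force: [0.9, -0.3, 0.2]
finger_gap: 0.715
grasp_force: 30.0
```

Call:
{"fn": "send_rows", "kwargs": {
  "motion": [
    {"tx": 0.05, "ty": 0, "tz": 0, "twist": 0},
    {"tx": 0.05, "ty": 0, "tz": 0, "twist": 0},
    {"tx": 0.05, "ty": 0, "tz": 0, "twist": 0},
    {"tx": 0.05, "ty": 0, "tz": 0, "twist": 0}
  ]
}}

```text
time: 9.12
position: [0.5272, 0.0605, 0.1141]
tool_rot: [-0.59, 0.808, 0.0, -0.0]
ft_force: [0.6, -0.3, -0.5]
finger_gap: 0.714
grasp_force: 30.0
```

Call:
{"fn": "send_rows", "kwargs": {
  "motion": [
    {"tx": 0.06, "ty": 0, "tz": 0, "twist": 0},
    {"tx": 0.06, "ty": 0, "tz": 0, "twist": 0},
    {"tx": 0.06, "ty": 0, "tz": 0, "twist": 0},
    {"tx": 0.1, "ty": 0, "tz": 0, "twist": 0},
    {"tx": 0.3, "ty": 0, "tz": 0, "twist": 0},
    {"tx": 0.5, "ty": 0, "tz": 0, "twist": 0},
    {"tx": 0, "ty": 0, "tz": 0, "twist": 0},
    {"tx": 0, "ty": 0, "tz": 0, "twist": 0}
  ]
}}

```text
time: 10.12
position: [0.5109, 0.0089, 0.1142]
tool_rot: [-0.589, 0.808, -0.0, 0.0]
ft_force: [0.5, 0.3, -0.3]
finger_gap: 0.715
grasp_force: 30.0
```

```bash
python3 - <<'E'
from h import *
go([0.54,-.163,.2])
s=bot.state()
im=bot.get_image("wrist");cv2.imwrite("pics/w4.png",im)
for n,z in (("slot",.006),("rack",0)):
  print(n,[(np.round(d["xy"],1),d["confidence"],atz("wrist",d["xy"],z,s).round(4)) for d in bot.tip_of("wrist",n)[:2]])
s1=dict(position=np.array([.52571,.02334,.37653]),tool_rot=np.array([-.6360,.7717,0,0]))
b=cv2.imread("pics/w1.png")[30:150,240:360]
cv2.imwrite("pics/c4.png",np.hstack([cv2.resize(im[0:300,120:520],(800,600))[:, :500] if 0 else im[0:400,140:540],cv2.resize(b,(400,400),interpolation=2)]))
E
```

```text
t 10.12 p [0.5109 0.0089 0.1142] yaw -107.78 shift [ 3.095 -1.605 -1.716] f [ 0.5  0.3 -0.3]
slot [(array([208.6,  36.4]), 0.95, array([ 0.5407, -0.1629,  0.006 ]))]
rack [(array([244.3,  75.7]), 0.78, array([ 0.5255, -0.1248,  0.    ]))]
```

View pics/c4.png

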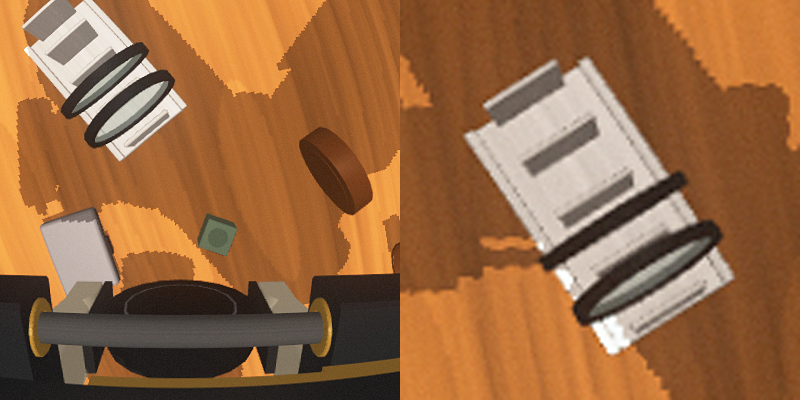

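The cap is held, with its face at (180,300). The rack's end slot lies beyond it, and the right-hand crop gives the base corners: (467,135), (585,60), (735,280), (610,352).

```bash
python3 - <<'E'
from h import *
s1=dict(position=np.array([.52571,.02334,.37653]),tool_rot=np.array([-.6360,.7717,0,0]))
C=np.array([[467,135],[585,60],[735,280],[610,352]])/(400/120)+[240,30]
W=np.array([atz("wrist",c,.008,s1)[:2] for c in C]);print(W.round(4))
print("lens",[np.linalg.norm(W[i]-W[i-1]).round(4) for i in range(4)],"centre",W.mean(0).round(4))
a=lambda v:np.degrees(np.arctan2(v[1],v[0])).round(2)
print(a(W[2]-W[1]),a(W[3]-W[0]),a(W[0]-W[1])-90,a(W[3]-W[2])-90)
# fin tops z=.044 : end fin and 2nd fin corners (top edges)
F=np.array([[484,101],[558,60],[524,162],[597,119],[558,213],[632,172]])/(400/120)+[240,30]
T=np.array([atz("wrist",c,.044,s1)[:2] for c in F]);print(T.round(4))
m=(T[::2]+T[1::2])/2;print("fin mids",m.round(4),np.linalg.norm(np.diff(m,axis=0),axis=1),a(m[2]-m[0]),"widths",np.linalg.norm(T[::2]-T[1::2],axis=1),a(T[0]-T[1])-90)
print("slot",m[:2].mean(0))
E
```

```text
[[ 0.4084 -0.134 ]
 [ 0.3501 -0.1611]
 [ 0.3006 -0.056 ]
 [ 0.3639 -0.032 ]]
lens [np.float64(0.1113), np.float64(0.0642), np.float64(0.1161), np.float64(0.0678)] centre [ 0.3558 -0.0958]
115.25 113.54 -65.12 -69.19
[[ 0.4059 -0.1411]
 [ 0.3724 -0.1545]
 [ 0.3949 -0.114 ]
 [ 0.3614 -0.128 ]
 [ 0.3852 -0.0916]
 [ 0.3512 -0.1046]]
fin mids [[ 0.3891 -0.1478]
 [ 0.3782 -0.121 ]
 [ 0.3682 -0.0981]] [0.02889971 0.02500951] 112.81 widths [0.03611248 0.03631713 0.03638623] -68.22
slot [ 0.38364646 -0.13440162]
```

```bash
python3 - <<'E'
from h import *
s1=dict(position=np.array([.52571,.02334,.37653]),tool_rot=np.array([-.6360,.7717,0,0]))
sc=lambda L:(np.array(L)-[400,0])/(400/120)+[240,30]
W=np.array([atz("wrist",c,.008,s1)[:2] for c in sc([[467,135],[585,60],[735,280],[610,352]])]);print(W.round(4))
print("lens",[np.linalg.norm(W[i]-W[i-1]).round(4) for i in range(4)],"centre",W.mean(0).round(4))
a=lambda v:np.degrees(np.arctan2(v[1],v[0])).round(2)
print(a(W[2]-W[1]),a(W[3]-W[0]),a(W[0]-W[1])+90,a(W[3]-W[2])+90)
T=np.array([atz("wrist",c,.044,s1)[:2] for c in sc([[484,101],[558,60],[524,162],[597,119],[558,213],[632,172]])]);print(T.round(4))
m=(T[::2]+T[1::2])/2;print("fin mids",m.round(4),np.linalg.norm(np.diff(m,axis=0),axis=1),a(m[2]-m[0]),"widths",np.linalg.norm(T[::2]-T[1::2],axis=1),[a(T[i]-T[i+1])+90 for i in (0,2,4)])
print("slot",m[:2].mean(0))
E
```

```text
[[ 0.5738 -0.1663]
 [ 0.5188 -0.1879]
 [ 0.4756 -0.0812]
 [ 0.5328 -0.061 ]]
lens [np.float64(0.1129), np.float64(0.0591), np.float64(0.1152), np.float64(0.0607)] centre [ 0.5252 -0.1241]
112.03 111.25 111.53 109.4
[[ 0.5603 -0.1704]
 [ 0.5287 -0.1806]
 [ 0.5496 -0.1419]
 [ 0.5183 -0.1531]
 [ 0.5405 -0.1187]
 [ 0.5091 -0.129 ]]
fin mids [[ 0.5445 -0.1755]
 [ 0.534  -0.1475]
 [ 0.5248 -0.1238]] [0.02991237 0.02539838] 110.82 widths [0.03327445 0.03320024 0.03306256] [np.float64(107.88), np.float64(109.64), np.float64(108.19)]
slot [ 0.53923279 -0.16151975]
```

The rack yaw is about 110.5° with slot near (0.5395, -0.162). The networks, base corners, and fins all agree. I'll rise, twist, then move above the slot.

Call:
{"fn": "send_rows", "kwargs": {
  "motion": [
    {"tx": 0, "ty": 0, "tz": -0.4, "twist": -1},
    {"tx": 0, "ty": 0, "tz": -0.4, "twist": -1},
    {"tx": 0, "ty": 0, "tz": 0, "twist": -1},
    {"tx": 0, "ty": 0, "tz": 0, "twist": -0.82},
    {"tx": 0, "ty": 0, "tz": 0, "twist": 0},
    {"tx": 0, "ty": 0, "tz": 0, "twist": 0}
  ]
}}

```text
time: 11.02
position: [0.5109, 0.0094, 0.154]
tool_rot: [0.821, -0.571, -0.0, 0.0]
ft_force: [0.1, 0.1, 0.2]
finger_gap: 0.715
grasp_force: 30.0
```

```bash
python3 - <<'E'
from h import *
go([.5402,-.1639,.15])
s=bot.state();cv2.imwrite("pics/w5.png",bot.get_image("wrist"))
for n,z in (("slot",.006),("rack",0)):
  print(n,[(np.round(d["xy"],1),d["confidence"],atz("wrist",d["xy"],z,s).round(4)) for d in bot.tip_of("wrist",n)[:2]])
E
```

```text
t 11.03 p [0.5109 0.0094 0.154 ] yaw -69.7 shift [3.455 0.652 0.08 ] f [0.1 0.1 0.2]
slot [(array([358.8,  27.6]), 0.67, array([ 0.5394, -0.161 ,  0.006 ])), (array([253.3, 363.9]), 0.2, array([0.5246, 0.1612, 0.006 ]))]
rack [(array([359.7,  73.8]), 0.62, array([ 0.5247, -0.1243,  0.    ])), (array([100.1, 198.1]), 0.49, array([0.7182, 0.0545, 0.    ]))]
```

Call:
{"fn": "send_rows", "kwargs": {
  "motion": [
    {"tx": 0.85, "ty": 0.3, "tz": 0, "twist": 0},
    {"tx": 0.85, "ty": 0.35, "tz": 0, "twist": 0},
    {"tx": 0, "ty": 0, "tz": 0, "twist": 0},
    {"tx": 0, "ty": 0, "tz": 0, "twist": 0},
    {"tx": 0, "ty": 0, "tz": 0, "twist": 0}
  ]
}}

```text
time: 11.8
position: [0.5102, -0.0811, 0.1541]
tool_rot: [0.822, -0.57, 0.0, -0.0]
ft_force: [0.8, 0.1, -0.7]
finger_gap: 0.715
grasp_force: 30.0
```

```bash
python3 - <<'E'
from h import *
go([.5402,-.1639,.15])
s=bot.state();im=bot.get_image("wrist");cv2.imwrite("pics/w6.png",im)
for n,z in (("slot",.006),("rack",0)):
  print(n,[(np.round(d["xy"],1),d["confidence"],atz("wrist",d["xy"],z,s).round(4)) for d in bot.tip_of("wrist",n)[:2]])
S=np.array([.5394,-.1617]);u=np.array([np.cos(np.radians(110.5)),np.sin(np.radians(110.5))]);v=np.array([-u[1],u[0]])
for k in (-13.5,13.5,40.5):      # predicted fin tops
  for e in (-1.5,1.5):
    a,b=[proj("wrist",np.r_[S+u*(k+e)/1e3+v*w,.044],s) for w in (-.017,.017)]
    cv2.line(im,tuple(np.int32(a*16)),tuple(np.int32(b*16)),(0,0,255),1,cv2.LINE_AA,4)
cv2.imwrite("pics/c6.png",cv2.resize(im[0:250,200:480],None,fx=2.4,fy=2.4,interpolation=2))
E
```

```text
t 11.8 p [ 0.5102 -0.0811  0.1541] yaw -69.51 shift [1.761 0.018 0.082] f [ 0.8  0.1 -0.7]
slot [(array([317.7, 124. ]), 0.91, array([ 0.5418, -0.1618,  0.006 ]))]
rack [(array([320. , 172.2]), 0.74, array([ 0.526 , -0.1247,  0.    ]))]
```

View pics/c6.png

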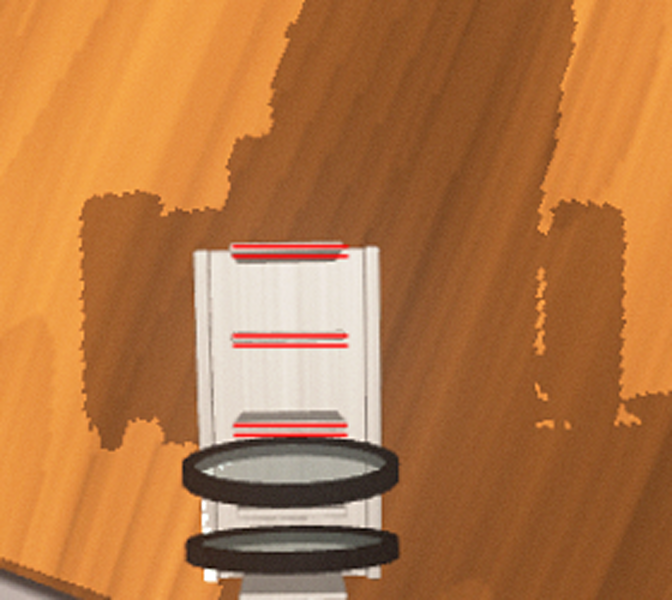

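The predicted fin tops (red) land on the real fins at crop (290,250), (290,340), and (290,430) to within about 1 mm, and the empty end slot is between the first two. Now over it and down.

Call:
{"fn": "send_rows", "kwargs": {
  "motion": [
    {"tx": 0.88, "ty": 0.01, "tz": 0, "twist": 0},
    {"tx": 0.88, "ty": 0.01, "tz": 0, "twist": 0},
    {"tx": 0, "ty": 0, "tz": 0, "twist": 0},
    {"tx": 0, "ty": 0, "tz": 0.5, "twist": 0},
    {"tx": 0, "ty": 0, "tz": 0.5, "twist": 0},
    {"tx": 0, "ty": 0, "tz": 0.3, "twist": 0},
    {"tx": 0, "ty": 0, "tz": 0, "twist": 0},
    {"tx": 0, "ty": 0, "tz": 0, "twist": 0}
  ]
}}

```text
time: 12.95
position: [0.5406, -0.1644, 0.0899]
tool_rot: [0.822, -0.57, 0.001, -0.0]
ft_force: [0.2, 0.1, 0.1]
finger_gap: 0.716
grasp_force: 30.0
```

```bash
python3 -c "
from h import *
go([.5402,-.1639,.0181])"
```

```text
t 12.95 p [ 0.5406 -0.1644  0.0899] yaw -69.5 shift [-0.012  0.005  1.436] f [0.2 0.1 0.1]
```

Call:
{"fn": "send_rows", "kwargs": {
  "motion": [
    {"tx": -0.01, "ty": 0, "tz": 0.3, "twist": 0},
    {"tx": 0, "ty": 0, "tz": 0.3, "twist": 0},
    {"tx": 0, "ty": 0, "tz": 0.3, "twist": 0},
    {"tx": 0, "ty": 0, "tz": 0.2, "twist": 0},
    {"tx": 0, "ty": 0, "tz": 0.2, "twist": 0},
    {"tx": 0, "ty": 0, "tz": 0, "twist": 0},
    {"tx": 0, "ty": 0, "tz": 0, "twist": 0}
  ]
}}

```text
time: 13.82
position: [0.5401, -0.1641, 0.0243]
tool_rot: [0.821, -0.57, 0.0, -0.0]
ft_force: [-0.0, 1.0, -1.6]
finger_gap: 0.718
grasp_force: 30.0
```

Call:
{"fn": "send_rows", "kwargs": {
  "motion": [
    {"tx": 0, "ty": 0, "tz": 0.05, "twist": 0},
    {"tx": 0, "ty": 0, "tz": 0.04, "twist": 0},
    {"tx": 0, "ty": 0, "tz": 0.02, "twist": 0},
    {"tx": 0, "ty": 0, "tz": 0, "twist": 0},
    {"tx": 0, "ty": 0, "tz": 0, "twist": 0}
  ]
}}

```text
time: 14.45
position: [0.5398, -0.1641, 0.0189]
tool_rot: [0.821, -0.57, 0.0, -0.0]
ft_force: [-2.0, 0.4, 5.9]
finger_gap: 0.717
grasp_force: 30.0
```

Contact with the slot floor at the expected height, so release.

Call:
{"fn": "send_rows", "kwargs": {
  "fingers": 0.85,
  "motion": [
    {"tx": 0, "ty": 0, "tz": 0, "twist": 0},
    {"tx": 0, "ty": 0, "tz": 0, "twist": 0},
    {"tx": 0, "ty": 0, "tz": 0, "twist": 0},
    {"tx": 0, "ty": 0, "tz": 0, "twist": 0}
  ]
}}

```text
time: 14.95
position: [0.5397, -0.1641, 0.0184]
tool_rot: [0.821, -0.57, -0.0, 0.0]
ft_force: [-0.6, 0.8, 0.7]
finger_gap: 0.848
grasp_force: 0.0
```

Call:
{"fn": "send_rows", "kwargs": {
  "motion": [
    {"tx": 0, "ty": 0, "tz": -0.1, "twist": 0},
    {"tx": 0, "ty": 0, "tz": -0.3, "twist": 0},
    {"tx": 0, "ty": 0, "tz": -0.4, "twist": 0},
    {"tx": 0, "ty": 0, "tz": -0.6, "twist": 0},
    {"tx": 0, "ty": 0, "tz": -0.9, "twist": 0},
    {"tx": 0, "ty": 0, "tz": -0.9, "twist": 0},
    {"tx": 0, "ty": 0, "tz": -0.9, "twist": 0},
    {"tx": 0, "ty": 0, "tz": -0.5, "twist": 0},
    {"tx": 0, "ty": 0, "tz": 0, "twist": 0},
    {"tx": 0, "ty": 0, "tz": 0, "twist": 0}
  ]
}}

```text
time: 16.2
position: [0.5393, -0.164, 0.2488]
tool_rot: [0.821, -0.57, -0.0, -0.0]
ft_force: [0.1, 0.2, -1.2]
finger_gap: 0.853
grasp_force: 0.0
```

```bash
python3 - <<'E'
from h import *
go([.5034,.1477,.24])
a,b,c=[bot.get_image(n) for n in ("wrist","side","scene")]
for n,i in zip("abc",(a,b,c)): cv2.imwrite(f"pics/{n}7.png",i)
cv2.imwrite("pics/c7.png",np.hstack([a[100:400,200:440],cv2.resize(b[280:380,300:400],(300,300),interpolation=2),cv2.resize(c[200:300,220:300],(240,300),interpolation=2)]))
E
```

```text
t 16.2 p [ 0.5393 -0.164   0.2488] yaw -69.54 shift [-6.091 -1.507  0.178] f [ 0.1  0.2 -1.2]
```

View pics/c7.png

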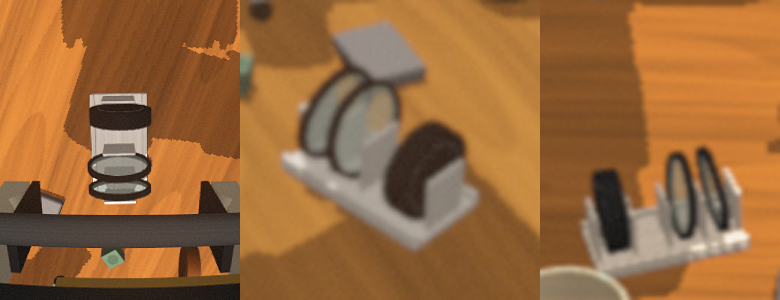

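The crops show the cap upright on its edge in the end slot in all three views (wrist (120,117), side (425,170), scene (610,210)). The filters and rack are undisturbed. On to the shutter with the fingers shut.

Call:
{"fn": "send_rows", "kwargs": {
  "fingers": 0,
  "motion": [
    {"tx": -0.8, "ty": -0.25, "tz": -0.2, "twist": 0},
    {"tx": -0.8, "ty": -0.25, "tz": -0.1, "twist": 0},
    {"tx": -0.8, "ty": -0.25, "tz": 0, "twist": 0},
    {"tx": -0.8, "ty": -0.25, "tz": 0, "twist": 0},
    {"tx": -0.8, "ty": -0.25, "tz": 0, "twist": 0},
    {"tx": -0.8, "ty": -0.25, "tz": 0, "twist": 0},
    {"tx": 0, "ty": 0, "tz": 0, "twist": 0},
    {"tx": 0, "ty": 0, "tz": 0, "twist": 0},
    {"tx": 0, "ty": 0, "tz": 0, "twist": 0}
  ]
}}

```text
time: 17.48
position: [0.526, 0.0862, 0.2633]
tool_rot: [0.821, -0.571, -0.0, 0.0]
ft_force: [0.1, 0.8, 0.9]
finger_gap: 0.003
grasp_force: 0.0
```

```bash
python3 - <<'E'
from h import *
go([.5034,.1477,.2]); s=bot.state()
im=bot.get_image("wrist");cv2.imwrite("pics/w8.png",im)
e=np.array([.5034,.1477,.184]);q=proj("wrist",e,s);print("pred px",q)
for n in ("shutter_top",):
  for d in bot.tip_of("wrist",n)[:3]: print(d["xy"],d["confidence"],atz("wrist",d["xy"],.184,s))
for c in ("scene","side"):
  for d in bot.tip_of(c,"shutter_top")[:2]: print(c,d["xy"],d["confidence"],atz(c,d["xy"],.184), proj(c,e))
x,y=q.astype(int);g=im.min(2)
print(g[max(y-24,0):y+26:2,x-24:x+26:2])
E
```

```text
t 17.48 p [0.526  0.0862 0.2633] yaw -69.59 shift [-1.312 -0.005  1.266] f [0.1 0.8 0.9]
pred px [318.96533763 337.16837984]
scene [389.9, 204.9] 0.35 [0.48649913 0.15585508 0.184     ] [386.89312746 208.89541531]
side [282.3, 201.7] 0.47 [0.50617942 0.1437673  0.184     ] [280.38194678 201.16177841]
[[37 41 36 32 38 46 37 95 29 20 23 29 24 89 25 24 20 15 33 91 40 46 35 37
  34]
 [40 40 42 40 39 47 39 43 45 49 44 45 49 39 49 48 43 48 46 45 39 49 34 42
  40]
 [42 38 40 41 35 51 41 53 51 46 51 50 48 48 56 52 42 49 51 46 37 46 36 35
  41]
 [39 42 42 37 40 51 45 57 55 52 58 55 55 59 55 52 50 53 56 56 35 48 44 40
  44]
 [40 39 38 38 45 50 48 62 57 68 66 64 62 65 66 63 68 60 64 64 47 47 38 42
  43]
 [35 42 41 43 43 52 55 64 70 67 67 67 63 72 69 71 63 67 64 63 41 52 43 38
  39]
 [40 46 41 41 50 48 48 76 71 76 72 65 79 73 72 73 69 74 66 71 48 48 45 36
  41]
 [38 43 41 40 48 54 48 81 74 74 71 69 71 73 75 78 71 76 74 73 47 53 47 39
  43]
 [35 38 40 40 51 51 49 72 75 73 72 77 73 77 70 75 72 73 76 72 46 55 50 40
  38]
 [39 38 39 41 52 52 51 77 77 75 81 76 83 77 79 75 76 80 79 78 48 56 57 44
  37
[... 502 characters left out ...]
44 76 75 74 79 75 75 77 73 72 72 71 72 73 48 52 51 36
  38]
 [38 41 42 38 46 51 48 63 61 64 68 64 69 65 65 63 69 64 68 63 40 55 47 42
  39]
 [41 43 35 38 44 54 38 58 32 33 34 36 35 71 38 45 39 44 40 63 38 52 41 40
  42]
 [41 39 41 39 43 58 39 70 35 37 40 34 38 62 37 42 37 39 35 62 44 56 40 44
  39]
 [39 36 41 38 43 55 38 66 33 39 42 43 42 79 36 38 41 39 36 65 36 51 42 42
  45]
 [41 40 42 40 44 51 42 81 36 35 42 37 36 79 36 35 42 41 38 76 41 42 45 33
  41]
 [37 42 40 38 33 57 42 87 35 43 42 34 36 71 39 37 40 36 37 79 37 47 33 45
  40]
 [34 39 40 41 41 47 35 94 33 39 36 38 39 62 39 40 39 44 40 99 43 47 39 40
  43]
 [42 44 35 43 37 46 72 92 31 40 38 37 38 55 38 41 38 39 34 96 57 54 33 43
  41]]
```

Call:
{"fn": "send_rows", "kwargs": {
  "motion": [
    {"tx": -0.45, "ty": 0, "tz": 0, "twist": 0},
    {"tx": -0.45, "ty": 0, "tz": 0, "twist": 0},
    {"tx": 0, "ty": 0, "tz": 0, "twist": 0},
    {"tx": 0, "ty": 0, "tz": 0, "twist": 0},
    {"tx": 0, "ty": 0, "tz": 0, "twist": 0}
  ]
}}

```text
time: 18.3
position: [0.5105, 0.1286, 0.2636]
tool_rot: [0.821, -0.571, 0.0, 0.0]
ft_force: [0.0, -0.2, 0.2]
finger_gap: 0.006
grasp_force: 0.0
```

```bash
python3 - <<'E'
from h import *
go([.5034,.1477,.2]); s=bot.state()
im=bot.get_image("wrist");cv2.imwrite("pics/w9.png",im)
e=np.array([.5034,.1477,.184]);q=proj("wrist",e,s);print("pred px",q)
for d in bot.tip_of("wrist","shutter_top")[:3]: print(d["xy"],d["confidence"],atz("wrist",d["xy"],.184,s))
def blobs(im,q,r,lab):
    x,y=np.round(q).astype(int);c=im[y-r:y+r,x-r:x+r];sat=c.max(2).astype(int)-c.min(2)
    for th in (90,120,150):
        n,l,st,ce=cv2.connectedComponentsWithStats(((c.min(2)>th)&(sat<40)).astype(np.uint8))
        print(lab,th,[(st[i][2:].tolist(),(ce[i]+[x-r,y-r]).round(1).tolist()) for i in range(1,n) if st[i][4]>4])
blobs(im,q,28,"wrist")
for c in ("scene","side"): print(c,proj(c,e));blobs(cv2.imread(f"pics/{c}0.png"),proj(c,e),9,c)
x,y=q.astype(int);print(im.min(2)[y-28:y+28:2,x-28:x+28:2])
E
```

```text
t 18.3 p [0.5105 0.1286 0.2636] yaw -69.57 shift [-4.080e-01  1.000e-03  1.271e+00] f [ 0.  -0.2  0.2]
pred px [319.32319265 279.68333511]
[320.2, 281.9] 0.61 [0.50226837 0.14902113 0.184     ]
wrist 90 [([6, 9, 32], [292.8, 255.6]), ([56, 56, 1162], [317.5, 273.5])]
wrist 120 [([7, 4, 10], [311.9, 253.7]), ([2, 5, 7], [291.3, 255.9]), ([14, 14, 75], [308.9, 262.6]), ([8, 5, 16], [319.0, 258.1]), ([4, 3, 6], [329.8, 263.2]), ([21, 19, 239], [320.2, 276.6]), ([9, 4, 16], [296.1, 275.1]), ([6, 5, 8], [305.5, 276.0]), ([4, 4, 6], [333.5, 276.5])]
wrist 150 [([20, 19, 226], [320.3, 276.7])]
scene [386.89312746 208.89541531]
scene 90 [([7, 3, 11], [386.8, 210.9])]
scene 120 [([5, 2, 6], [386.8, 210.7])]
scene 150 []
side [280.38194678 201.16177841]
side 90 [([9, 6, 44], [280.9, 201.2])]
side 120 [([6, 4, 20], [280.5, 201.2])]
side 150 []
[[ 30  33  34  46  24  27  27  29  37  88 114 121 121 102  77  36  29  33
   30  23  25  29  28  24  28  27  51  70]
 [102 104 101  62  29  29  32  32  83 113 122 118 117 120 114  87  51  27
   31  28  31  28  25  28  25  29  30  75]
 [139 119 114  31  26
[... 2321 characters left out ...]
 35  35  36  37  36  35  31 109 116 113  56  27  36  29  70  69  29  26
   30  55 109 115 101  27  33  33  33  35]
 [ 38  26  36  37  33  33  31 119 119 116  35  23  33  32  63  63  31  30
   37  50 103 115 108  33  29  36  36  33]
 [ 29  34  36  37  36  30  33 118 118 113  39  38  29  30  73  58  31  34
   30  35 113 116 107  31  33  37  35  36]
 [ 35  32  38  35  34  29  36  39 108 119  25  34  34  30  80  70  30  32
   31  26 115 103  37  33  37  35  37  40]
 [ 35  39  33  34  35  35  43  34  69 117  29  29  36  34  81  74  30  34
   36  25 116  63  34  44  38  34  31  33]
 [ 31  31  33  32  38  31  40  40  51 117  28  26  29  26  70  60  29  29
   32  27 115  47  49  41  35  35  31  35]]
```

The disc is directly visible at about (320,279), against a predicted (319.3,279.7), so it agrees to under 1 mm. Move over it and go down to just above it.

Call:
{"fn": "send_rows", "kwargs": {
  "motion": [
    {"tx": -0.2, "ty": 0, "tz": 0.2, "twist": 0},
    {"tx": -0.2, "ty": 0, "tz": 0.2, "twist": 0},
    {"tx": 0, "ty": 0, "tz": 0.3, "twist": 0},
    {"tx": 0, "ty": 0, "tz": 0.3, "twist": 0},
    {"tx": 0, "ty": 0, "tz": 0.3, "twist": 0},
    {"tx": 0, "ty": 0, "tz": 0.15, "twist": 0},
    {"tx": 0, "ty": 0, "tz": 0, "twist": 0},
    {"tx": 0, "ty": 0, "tz": 0, "twist": 0},
    {"tx": 0, "ty": 0, "tz": 0, "twist": 0}
  ]
}}

```text
time: 19.52
position: [0.5037, 0.148, 0.1916]
tool_rot: [0.821, -0.57, 0.0, -0.0]
ft_force: [0.6, -0.7, -0.1]
finger_gap: 0.001
grasp_force: 0.0
```

Call:
{"fn": "send_rows", "kwargs": {
  "motion": [
    {"tx": 0, "ty": 0, "tz": 0.04, "twist": 0},
    {"tx": 0, "ty": 0, "tz": 0.04, "twist": 0},
    {"tx": 0, "ty": 0, "tz": 0.04, "twist": 0},
    {"tx": 0, "ty": 0, "tz": 0, "twist": 0},
    {"tx": 0, "ty": 0, "tz": 0, "twist": 0}
  ]
}}

```text
time: 20.15
position: [0.5034, 0.1479, 0.1851]
tool_rot: [0.821, -0.57, 0.0, 0.0]
ft_force: [-0.4, -0.2, 0.1]
finger_gap: 0.0
grasp_force: 0.0
```

Call:
{"fn": "send_rows", "kwargs": {
  "motion": [
    {"tx": 0, "ty": 0, "tz": 0.02, "twist": 0},
    {"tx": 0, "ty": 0, "tz": 0.02, "twist": 0},
    {"tx": 0, "ty": 0, "tz": 0.02, "twist": 0},
    {"tx": 0, "ty": 0, "tz": 0, "twist": 0},
    {"tx": 0, "ty": 0, "tz": 0, "twist": 0}
  ]
}}

```text
time: 20.78
position: [0.5035, 0.1479, 0.1822]
tool_rot: [0.821, -0.57, 0.0, -0.0]
ft_force: [-0.4, -0.9, 2.9]
finger_gap: 0.004
grasp_force: 1.4
```

Call:
{"fn": "send_rows", "kwargs": {
  "motion": [
    {"tx": 0, "ty": 0, "tz": 0.02, "twist": 0},
    {"tx": 0, "ty": 0, "tz": 0.02, "twist": 0},
    {"tx": 0, "ty": 0, "tz": 0, "twist": 0},
    {"tx": 0, "ty": 0, "tz": 0, "twist": 0}
  ]
}}

```text
time: 21.28
position: [0.5035, 0.1479, 0.1802]
tool_rot: [0.821, -0.57, 0.0, -0.0]
ft_force: [-1.6, 0.9, 4.7]
finger_gap: 0.004
grasp_force: 2.2
```

Call:
{"fn": "send_rows", "kwargs": {
  "motion": [
    {"tx": 0, "ty": 0, "tz": 0.01, "twist": 0},
    {"tx": 0, "ty": 0, "tz": 0.01, "twist": 0},
    {"tx": 0, "ty": 0, "tz": 0.005, "twist": 0},
    {"tx": 0, "ty": 0, "tz": 0, "twist": 0},
    {"tx": 0, "ty": 0, "tz": 0, "twist": 0}
  ]
}}

```text
time: 21.9
position: [0.5035, 0.1479, 0.1789]
tool_rot: [0.821, -0.57, 0.0, -0.0]
ft_force: [-1.1, 0.6, 5.7]
finger_gap: 0.008
grasp_force: 2.7
```

Call:
{"fn": "send_rows", "kwargs": {
  "motion": [
    {"tx": 0, "ty": 0, "tz": 0.01, "twist": 0},
    {"tx": 0, "ty": 0, "tz": 0, "twist": 0},
    {"tx": 0, "ty": 0, "tz": 0, "twist": 0},
    {"tx": 0, "ty": 0, "tz": 0, "twist": 0}
  ]
}}

```text
time: 22.4
position: [0.5035, 0.1479, 0.1788]
tool_rot: [0.822, -0.57, 0.0, -0.0]
ft_force: [-3.3, -0.4, 7.5]
finger_gap: 0.006
grasp_force: 4.0
```

The force rises to 7.5 N while the height no longer changes, so the button is at its stop. One reading to confirm, then hand in.

```bash
python3 - <<'E'
from h import *
for _ in range(3):
    b=bot.get_image("side");s=bot.state();print(s["position"].round(4),s["ft_force"].round(1))
# camera/tripod feet and rack shift check against the first side picture
a=cv2.imread("pics/side0.png")
for n,(r,c) in {"tripod foot":(225,295),"spare lens":(240,375),"card":(288,330),"chalk":(295,290)}.items():
    t=a[r:r+50,c:c+30] if n=="tripod foot" else a[r:r+25,c:c+30]
    m=cv2.matchTemplate(b[r-8:r+t.shape[0]+8,c-8:c+38],t,cv2.TM_CCOEFF_NORMED);_,v,_,l=cv2.minMaxLoc(m);print(n,round(v,2),l[0]-8,l[1]-8)
if s["ft_force"][2]>5 and s["position"][2]<.1795: print(bot.close_job())
E
```

```text
[0.5035 0.1479 0.1788] [-2.1 -0.5  7.3]
[0.5035 0.1479 0.1788] [-1.3 -0.4  8.4]
[0.5036 0.1479 0.1788] [-2.6 -1.2  8.9]
tripod foot 0.84 0 -1
spare lens 0.99 0 0
card 0.97 0 0
chalk 0.76 0 0
the job is handed in; nothing more can be done
None
```

The job is handed in at about 22 s of the 56 s allowed: the cap stands on edge in the rack's end slot, released, and the shutter is held fully down at its stop with about 8 N; I saw no sign that the camera or anything else on the table had moved.

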